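Seat the carbon filter, then crack the fuming chamber's lid and hold it ajar

TASK

The fuming chamber has to be aired: pick up the filter cartridge with the grip tab and press it fully home into the recess of the filter unit on the chamber's side, flush all round, with the lid still shut. Then pull the lid free of its tacky gasket by its handle and stop with the front edge about 25 mm open, never letting it fly up beyond about 50 mm, and finish there, still holding the lid ajar by the handle so the fan can draw air in. Leave the other things on the desk where they are.

Things in the scene. Friction and masses are not known exactly. Their poses are not given: they have to be found in the camera images.
- chamber: The fuming chamber, fixed to the desk: clear tank 220 mm deep (own x) by 280 mm wide (own y) on a white plinth 240 x 300 mm, rim 160 mm above the desk, closed by a flat lid that is 8 mm thick (top face 168 mm above the desk, 290 mm wide). Origin on the desk under the centre of the tank; own x points from the front (lid handle) to the back (hinge). On its own -y side stands the white filter unit, 110 x 90 mm, top 145 mm above the desk (23 mm below the lid's top).
- filter_slot (a point): Centre of the mouth of the rectangular recess in the filter unit's top, at the level of that top face; axes like the chamber's. The recess is 67 mm along x, 53 mm along y, 28 mm deep, with a flat floor and a 2 mm chamfer; on each of its two long walls (+-y) a sprung clip bulges in about 3 mm, fullest 14 mm down: the filter stops on the clips some 15 to 20 mm proud and needs a steady push of about 5 to 12 N to go down past them; they then keep it down.
- filter: The filter cartridge, loose, about 0.12 kg, starts upright on the desk: grey frame 64 mm (own x) by 50 mm (own y) by 28 mm high with dark inlays, and standing on the middle of its top a grip tab 10 mm thick (x), 36 mm long (y), 28 mm high (top of the tab 56 mm above the underside). Origin at the centre of the underside. It fits the recess either way round (half a turn).
- filter_top (a point): Centre of the cartridge's top face, at the foot of the tab, 28 mm above its origin; axes like the cartridge's. Level with the top of the filter unit when the cartridge is fully home.
- lid (a joint): Lid angle, rad: 0 closed, grows as the front edge (232 mm from the hinge) rises; 0.11 is about 25 mm open. The gasket lets go at a pull of about 12 to 20 N straight up at the handle, the peak is in the first 3 mm and over by 6 mm; then only the weight is left (about 3 N, up to 10 N if a tight grip keeps the bar from turning). Hinge free: let go, the lid falls back below 0.05 rad.
- lid_handle: Steel bow handle on the lid near its front edge: round bar 12 mm thick, 100 mm long along own y (parallel to the hinge), bar axis 34 mm above the lid's top face, 202 mm above the desk when closed. Origin at the middle of the bar's axis, 190 mm in front of the hinge axis; turns with the lid.
- lid_hinge (a point): Middle of the lid's hinge axis, which runs along the chamber's y at the back of the rim, 164 mm above the desk; axes like the chamber's.
- powder_jar: Bystander: squat jar with black screw cap, 60 mm across, 62 mm high; origin at the centre of its underside.
- glue_bottle: Bystander: small white bottle, 38 mm across, 85 mm high; origin at the centre of its underside.
- tape_roll: Bystander: roll of clear lifting tape lying flat, 84 mm across, 26 mm high; origin at the centre of its underside.
- brush: Bystander: fluffy powder brush lying down, 197 mm long along its x axis, up to 36 mm high; origin on the desk under its ferrule.
- tweezers: Bystander: steel tweezers lying flat, 125 mm long along x, 8 mm high; origin at the middle of the underside.
- loupe: Bystander: stand magnifier, 52 mm across, 44 mm high; origin at the centre of its underside.
- card_box: Bystander: cardboard box of lifting cards, 95 x 135 x 60 mm, 0.5 kg; origin at the centre of its underside.
Not all that is in view belongs to the job. What is shaped like the filter but green is not meant.

How it is judged:
By the outcome, as a careful person would: the job done as asked, in the order asked, and still so for the second after the job is handed in, while the arm keeps its last pose, push and grip.
It also fails if it takes over 64 s, if anything falls off the work surface, if the arm or the gripper's body presses on something with over 40 N, if the wrist force passes 120 N, or if a joint passes its speed limit or range.

ROBOT

A 6-joint arm with a two-finger parallel gripper is mounted at the origin on the work surface. World frame = base frame: x ahead of the robot, y to its left, z up, the work surface at z = 0. Lengths are in m, angles in rad, forces in N, time in s.
With the tool pointing down it reaches from about 0.25 to 0.775 m from the base axis. Payload 4 kg.
Tool frame: the origin (TCP) lies on the centre line of the jaws, within the pads' length; the fingertips stand 19 mm ahead of it and the grasp point (between the pads) is the TCP; x points along the fingers, z is the direction in which the jaws open and shut, and the axes are right-handed (so a half turn about x gives the same grasp; the last joint's range is limited). The gripper opens to 94 mm and grips with 3 to 60 N. Pads are 16 mm wide; open, the fingers measure 119 mm over their backs; the gripper's body (75 mm by 177 mm) begins 78 mm behind the grasp point.
Start: joints at [-1.383, 0.087, 1.371, -0, 1.684, -0.103], TCP at [0.158, -0.527, 0.225] pointing down, gripper open.
Joint ranges: [-3.1, 3.1], [-0.76, 2.03], [0.27, 2.55], [-1.08, 4.22], [0.17, 2.65], [-2.57, 2.57]. Speed limits (rad/s): [2.79, 2.79, 3.14, 3.14, 3.14, 3.14].

INTERFACE

Orientations are given as [roll, pitch, yaw] about the fixed x, y, z axes, in that order (R = Rz(yaw) Ry(pitch) Rx(roll)).
In Python, from bench import robot, snapshot, camera_params gives the robot as it stands.
- The arm moves only by the tool step_arm, never from a script. Its argument "motion" is text: rows parted by semicolons, each of 7 numbers parted by spaces: the opening in per cent of the stroke, from 0 (shut) to 100 (fully open), then the shift along the tool's x, y, z in cm, then the turn, a rotation vector about the tool's x, y, z in rad. A call has 1 to 20 rows; each row shifts and turns the commanded pose from where the row before left it, along the tool's axes as they then stand; what a row does not reach is not made up. A row lasts 1/12 s, in which the tool goes at most 41.7 mm and 7.16 degrees, less where a joint would pass 70% of its speed; a pose out of reach is approached as far as the arm can. A call with a gripper value outside its range is refused whole. The fingers move at their own pace and stop on an object; the grip force is fixed at half the most. Time passes only in rows, so rows that do not move let the fingers close. It gives the time, the measured TCP pose, the force and the opening at its end, in the units of the state.
- robot.get_obs(): the state, without advancing time (a new reading comes with each control period).
- snapshot(name): name is "scene" or "top" or "wrist"; returns the picture (384x512x3 uint8, red, green, blue); there is no depth.
- camera_params(name): a dict with "fx", "fy", "cx", "cy" (pixels), "R" (3x3) and "t" (3): a world point X has camera coordinates R X + t. Camera axes: x right, y down, z forward; pixel columns grow to the right and rows downward; lengths in m; the calibration is good to about 2 mm. A picture is of the moment at which its call begins: read the wrist's pose just before it. camera_params takes no time and is no camera call; for the wrist camera it gives the pose at the moment of the call.
- robot.close_job(): hands the job in, once; it reports no verdict.
The state is a dict: "time": time; "joint_positions": joint angles; "qvel": joint speeds; "joint_torque": joint torques, N m; "tool_pos": TCP position; "ee_rot": TCP orientation; "wrist_force": force on the tool from outside, world axes, zero at the start; "wrist_torque": the same for the moment, N m; "width": finger opening in m.
Only numpy, scipy, OpenCV 4.12 (cv2) and the standard library are available. Lean on these libraries where they do the work, as an engineer would, in place of code of your own. Each camera call takes 0.05 s, during which the arm holds its last target.

## Working session

There is one attempt and no reset: what is moved stays moved. The work goes in short steps, Python scripts to look and compute and a tool call to move; the robot and the scene stay as the last step left them, time stands still between calls to the robot, and variables do not carry over. Pictures are saved under pics/ and viewed, and the job is handed in when it is done.

Besides the shell and the picture viewer there is one more tool, called as name(argument=value, ...) on one line, values as JSON. step_arm: Moves the arm, as the interface text tells. Its arguments: {"type":"object","properties":{"motion":{"type":"string"}},"required":["motion"]}

```bash
ls; mkdir -p pics; python3 - <<'E'
from bench import robot, snapshot, camera_params
import cv2
for n in ("scene","top","wrist"):
    p=camera_params(n); im=snapshot(n); cv2.imwrite(f"pics/{n}0.png",cv2.cvtColor(im,cv2.COLOR_RGB2BGR))
    print(n,p)
print(robot.get_obs())
E
```

```text
pics
scene {'fx': 355.5861986880986, 'fy': 355.5861986880986, 'cx': 253.09996608999643, 'cy': 191.59919968810158, 'R': array([[ 0.84155526,  0.54003763,  0.01200446],
       [ 0.41181908, -0.62705059, -0.66122054],
       [-0.34955657,  0.56139729, -0.75009552]]), 't': array([-0.47515441, -0.09417849,  1.27151268])}
top {'fx': 477.0909752613823, 'fy': 477.0909752613823, 'cx': 255.14451823086222, 'cy': 191.10192461396684, 'R': array([[-0.00195043, -0.99993385, -0.011335  ],
       [-0.98513215,  0.00386852, -0.17175471],
       [ 0.1717872 ,  0.01083148, -0.98507453]]), 't': array([0.05890553, 0.58106993, 1.64607539])}
wrist {'fx': 278.2478966153112, 'fy': 278.2478966153112, 'cx': 255.68522925120067, 'cy': 189.0132103985834, 'R': array([[ 0.28765379, -0.95773311, -0.00160663],
       [-0.93179893, -0.28025146,  0.23067268],
       [-0.22137312, -0.06485682, -0.97303008]]), 't': array([-0.54768679, -0.02603184,  0.38962994])}
{'time': 0.15, 'joint_positions': array([-1.38308542e+00,  8.78449813e-02,  1.37192400e+00, -7.37694509e-06,
        1.68360538e+00, -1.03116862e-01]), 'qvel': array([-0.00038013, -0.00235511, -0.00465733,  0.00157393, -0.00049076,
        0.00117339]), 'joint_torque': array([ 1.40569908e-03, -3.40642798e+01, -3.02792180e+01,  7.17983139e-02,
        3.05505528e-02, -1.12655227e-04]), 'tool_pos': array([ 0.15761978, -0.52651623,  0.22353179]), 'ee_rot': array([3.04259065, 1.5690146 , 1.76262127]), 'wrist_force': array([-0.6320369 , -0.54789432, -0.11078272]), 'wrist_torque': array([-0.01592099, -0.02631276, -0.06047431]), 'width': 0.09423044089310166}
```

View pics/scene0.png

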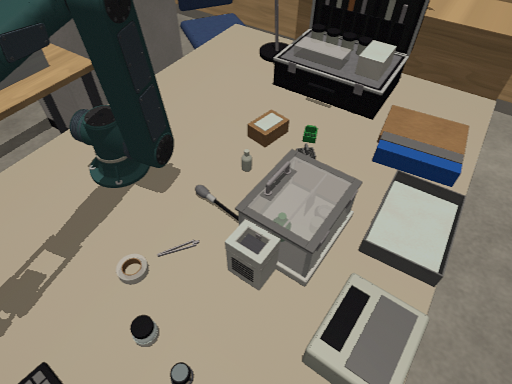

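View pics/top0.png

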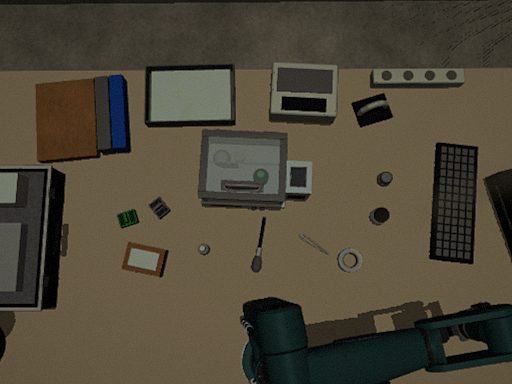

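View pics/wrist0.png

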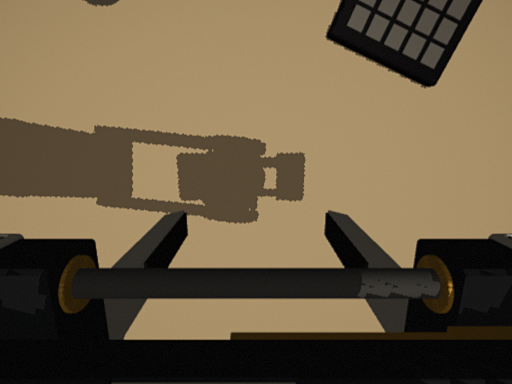

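```bash
cat > h.py <<'E'
from bench import robot, snapshot, camera_params
import cv2, numpy as np
def ray(n,u,v,z,p=None):
    p=p or camera_params(n); R=p['R'];t=p['t']
    d=R.T@np.array([(u-p['cx'])/p['fx'],(v-p['cy'])/p['fy'],1]); c=-R.T@t
    return c+d*(z-c[2])/d[2]
def proj(n,X,p=None):
    p=p or camera_params(n); c=p['R']@np.array(X)+p['t']
    return np.array([p['fx']*c[0]/c[2]+p['cx'],p['fy']*c[1]/c[2]+p['cy']])
def save(n,name,im=None):
    im=snapshot(n) if im is None else im
    cv2.imwrite(f"pics/{name}.png",cv2.cvtColor(im,cv2.COLOR_RGB2BGR)); return im
E
python3 - <<'E'
from h import *
im=cv2.imread("pics/top0.png")
cv2.imwrite("pics/t1.png",cv2.resize(im[185:240,105:185],None,fx=10,fy=10,interpolation=cv2.INTER_CUBIC)[:600])
cv2.imwrite("pics/t2.png",cv2.resize(im[120:220,190:320],None,fx=6,fy=6,interpolation=cv2.INTER_CUBIC))
im=cv2.imread("pics/scene0.png")
cv2.imwrite("pics/s1.png",cv2.resize(im[110:290,220:370],None,fx=3.3,fy=3.3,interpolation=cv2.INTER_CUBIC))
E
```

```text
(no output)
```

View pics/t1.png

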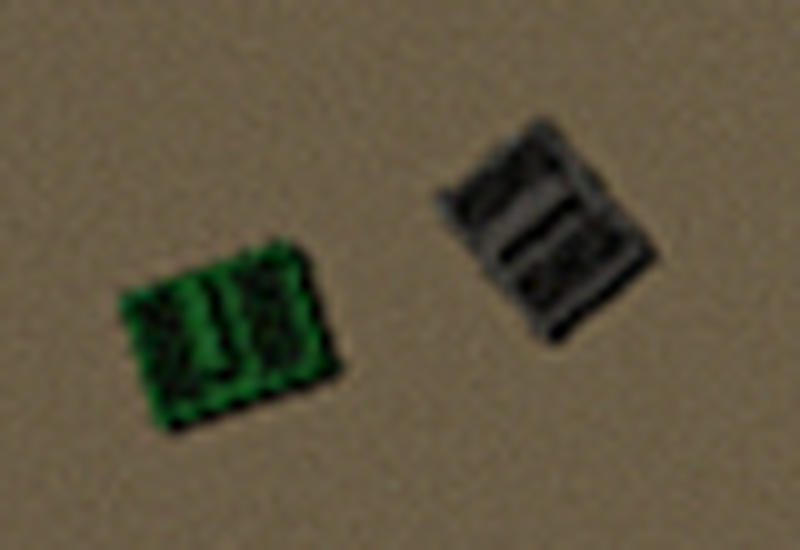

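View pics/t2.png

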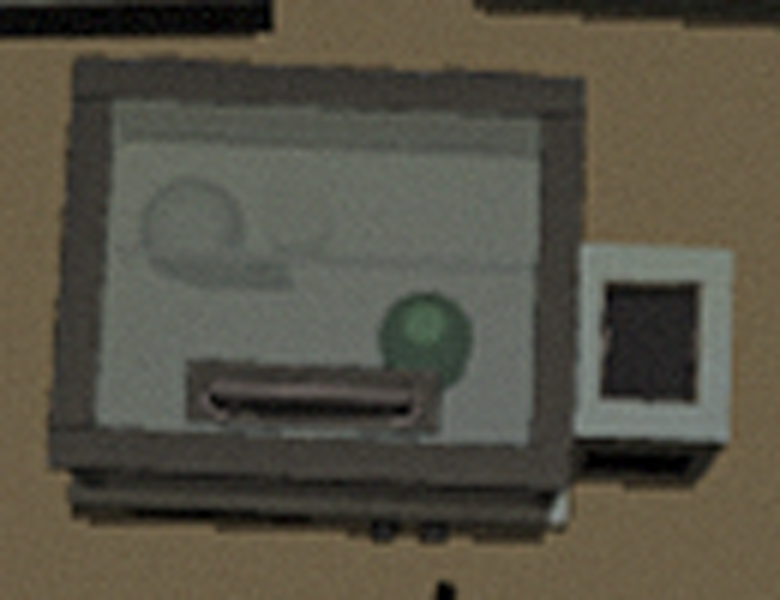

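View pics/s1.png

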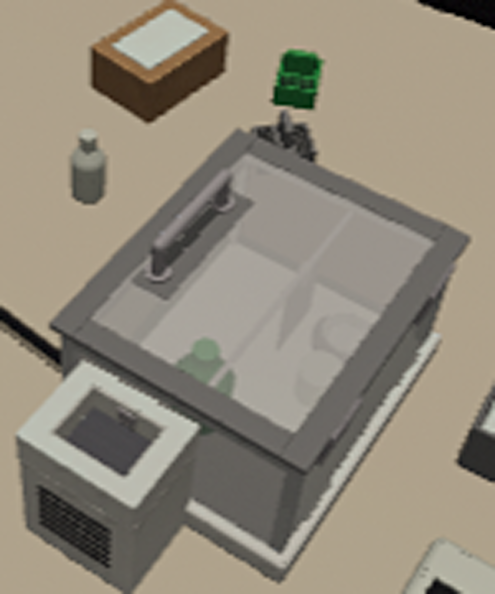

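```bash
python3 - <<'E'
from h import *
def g(pts,s,o,z,l):
    P=np.array([ray("top",(u+.5)/s-.5+o[0],(v+.5)/s-.5+o[1],z)[:2] for u,v in pts]); print(l,P.round(4).tolist(),P.mean(0).round(4))
    for i in range(len(P)):
        d=P[(i+1)%len(P)]-P[i]; print('  ',np.hypot(*d).round(4),np.degrees(np.arctan2(d[1],d[0])).round(1))
g([(437,195),(545,118),(657,245),(550,325)],10,(105,185),.028,'filter')
g([(500,250),(575,200)],10,(105,185),.056,'tab')
g([(607,285),(698,285),(698,402),(602,398)],6,(190,120),.145,'rec')
g([(583,245),(733,250),(728,442),(578,436)],6,(190,120),.145,'unit')
g([(77,60),(583,78),(573,487),(50,465)],6,(190,120),.168,'lid')
g([(210,390),(415,400)],6,(190,120),.202,'bar')
E
```

```text
filter [[0.5394, 0.442], [0.5673, 0.404], [0.521, 0.3622], [0.4923, 0.3998]] [0.53  0.402]
   0.0472 -53.7
   0.0624 -137.9
   0.0473 127.4
   0.0633 41.9
tab [[0.5156, 0.4124], [0.5333, 0.3864]] [0.5245 0.3994]
   0.0314 -55.7
   0.0314 124.3
rec [[0.6468, -0.0644], [0.6465, -0.1157], [0.5795, -0.1143], [0.582, -0.0607]] [ 0.6137 -0.0888]
   0.0512 -90.3
   0.067 178.8
   0.0537 87.3
   0.0649 -3.3
unit [[0.67, -0.0512], [0.6667, -0.1358], [0.5567, -0.1306], [0.5605, -0.047]] [ 0.6135 -0.0911]
   0.0847 -92.2
   0.1101 177.3
   0.0837 87.5
   0.1096 -2.2
lid [[0.773, 0.2341], [0.7609, -0.0512], [0.5281, -0.0426], [0.5415, 0.245]] [0.6509 0.0963]
   0.2855 -92.4
   0.2329 177.9
   0.288 87.3
   0.2318 -2.7
bar [[0.5767, 0.1547], [0.5707, 0.0438]] [0.5737 0.0992]
   0.111 -93.1
   0.111 86.9
```

```bash
cat >> h.py <<'E'
from scipy.spatial.transform import Rotation as Ro
def toolR(o): 
    return Ro.from_euler('xyz',o['ee_rot'])
def plan(pos,yaw=None,tilt=0):
    """shift in tool axes cm and rotvec to reach pos with tool down, tool z horizontally at yaw(deg)"""
    o=robot.get_obs(); R=toolR(o); M=R.as_matrix()
    print('pos',o['tool_pos'].round(4),'zyaw',np.degrees(np.arctan2(M[1,2],M[0,2])).round(2),'xdir',M[:,0].round(4),'F',o['wrist_force'].round(1),'w',o['width'].round(4),'t',round(o['time'],2),'q',o['joint_positions'].round(2))
    d=M.T@(np.array(pos)-o['tool_pos'])*100
    print('shift cm',d.round(2))
    if yaw is not None:
        y=np.radians(yaw); x=np.array([0,0,-1.]); z=np.array([np.cos(y),np.sin(y),0])
        T=np.column_stack([x,np.cross(z,x),z])
        print('rotvec',(R.inv()*Ro.from_matrix(T)).as_rotvec().round(4))
E
python3 - <<'E'
from h import *
plan([.47,.36,.225],39)
plan([.47,.36,.225],39-180)
E
```

```text
Traceback (most recent call last):
  File "h.py", line 19, in plan
    print('pos',o['tool_pos'].round(4),'zyaw',np.degrees(np.arctan2(M[1,2],M[0,2])).round(2),'xdir',M[:,0].round(4),'F',o['wrist_force'].round(1),'w',o['width'].round(4),'t',round(o['time'],2),'q',o['joint_positions'].round(2))
                                                                                                                                                      ^^^^^^^^^^^^^^^^
AttributeError: 'float' object has no attribute 'round'
```

```bash
sed -i "s/o\['width'\].round(4)/round(o['width'],4)/" h.py
python3 - <<'E'
from h import *
plan([.47,.36,.225],39)
plan([.47,.36,.225],39-180)
print(ray("wrist",255,189,0))
E
```

```text
pos [ 0.1576 -0.5265  0.2235] zyaw -73.34 xdir [-3.0e-04  1.7e-03 -1.0e+00] F [-0.6 -0.5 -0.1] w 0.0942 t 0.15 q [-1.38  0.09  1.37 -0.    1.68 -0.1 ]
shift cm [ -0.    55.35 -75.97]
rotvec [-1.9606e+00 -1.0000e-03 -1.9000e-03]
pos [ 0.1576 -0.5265  0.2235] zyaw -73.34 xdir [-3.0e-04  1.7e-03 -1.0e+00] F [-0.6 -0.5 -0.1] w 0.0942 t 0.15 q [-1.38  0.09  1.37 -0.    1.68 -0.1 ]
shift cm [ -0.    55.35 -75.97]
rotvec [ 1.1809e+00 -1.7000e-03  9.0000e-04]
[ 0.13185219 -0.53137914  0.        ]
```

step_arm(motion="100 0 2.31 -3.165 0 0 0;100 0 2.31 -3.165 0 0 0;100 0 2.31 -3.165 0 0 0;100 0 2.31 -3.165 0 0 0;100 0 2.31 -3.165 0 0 0;100 0 2.31 -3.165 0 0 0;100 0 2.31 -3.165 0 0 0;100 0 2.31 -3.165 0 0 0;100 0 2.31 -3.165 0 0 0;100 0 2.31 -3.165 0 0 0;100 0 2.31 -3.165 0 0 0;100 0 2.31 -3.165 0 0 0")

```text
time: 1.15
tool_pos: [0.3143, -0.0817, 0.2244]
ee_rot: [0.805, 1.57, -0.476]
wrist_force: [0.9, -0.4, 0.6]
width: 0.0941
```

step_arm(motion="100 0 2.31 -3.165 0 0 0;100 0 2.31 -3.165 0 0 0;100 0 2.31 -3.165 0 0 0;100 0 2.31 -3.165 0 0 0;100 0 2.31 -3.165 0 0 0;100 0 2.31 -3.165 0 0 0;100 0 2.31 -3.165 0 0 0;100 0 2.31 -3.165 0 0 0;100 0 2.31 -3.165 0 0 0;100 0 2.31 -3.165 0 0 0;100 0 2.31 -3.165 0 0 0;100 0 2.31 -3.165 0 0 0")

```text
time: 2.15
tool_pos: [0.4711, 0.3617, 0.2238]
ee_rot: [-1.033, 1.57, -2.313]
wrist_force: [1.0, -1.2, 1.6]
width: 0.0945
```

step_arm(motion="100 0 0 0 -0.1225 0 0;100 0 0 0 -0.1225 0 0;100 0 0 0 -0.1225 0 0;100 0 0 0 -0.1225 0 0;100 0 0 0 -0.1225 0 0;100 0 0 0 -0.1225 0 0;100 0 0 0 -0.1225 0 0;100 0 0 0 -0.1225 0 0;100 0 0 0 -0.1225 0 0;100 0 0 0 -0.1225 0 0;100 0 0 0 -0.1225 0 0;100 0 0 0 -0.1225 0 0;100 0 0 0 -0.1225 0 0;100 0 0 0 -0.1225 0 0;100 0 0 0 -0.1225 0 0;100 0 0 0 -0.1225 0 0;100 0 0 0 0 0 0;100 0 0 0 0 0 0")

```text
time: 3.65
tool_pos: [0.4709, 0.3597, 0.224]
ee_rot: [3.106, 1.57, -2.5]
wrist_force: [0.6, 0.1, -1.0]
width: 0.0939
```

```bash
python3 - <<'E'
from h import *
plan([.53,.402,.15],39)
p=camera_params("wrist"); im=save("wrist","w1")
print(proj("wrist",[.53,.402,.056],p)); 
save("top","t3")
E
```

```text
pos [0.4709 0.3597 0.224 ] zyaw 38.78 xdir [-7.e-04 -5.e-04 -1.e+00] F [ 0.6  0.1 -1. ] w 0.0939 t 3.65 q [ 0.56  0.18  1.26 -0.    1.69 -0.12]
shift cm [ 7.39 -0.4   7.27]
rotvec [-0.0038 -0.0008 -0.    ]
[316.36503463 184.6089437 ]
```

View pics/w1.png

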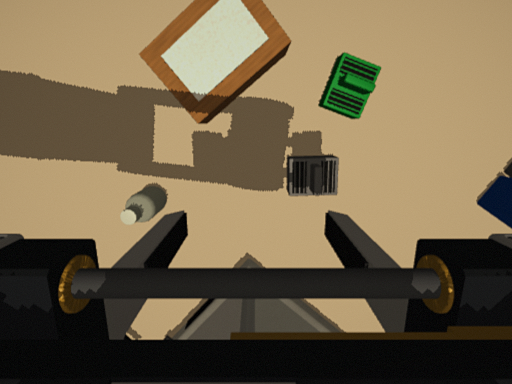

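```bash
python3 - <<'E'
from h import *
im=cv2.imread("pics/w1.png")
cv2.imwrite("pics/w1c.png",cv2.resize(im[145:205,275:350],None,fx=10,fy=10,interpolation=cv2.INTER_CUBIC))
E
```

```text
(no output)
```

View pics/w1c.png

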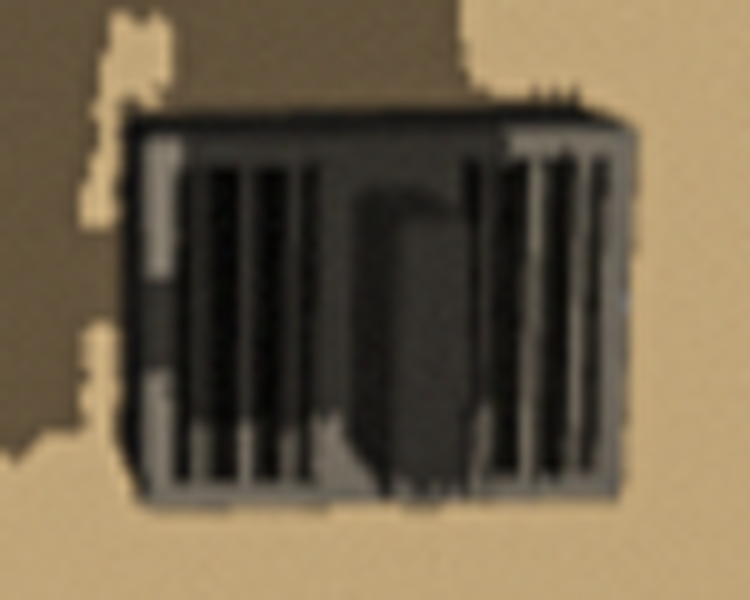

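```bash
python3 - <<'E'
from h import *
p=camera_params("wrist")
def g(pts,s,o,z,l):
    P=np.array([ray("wrist",(u+.5)/s-.5+o[0],(v+.5)/s-.5+o[1],z,p)[:2] for u,v in pts]); print(l,P.round(4).tolist(),P.mean(0).round(4))
    for i in range(len(P)):
        d=P[(i+1)%len(P)]-P[i]; print('  ',np.hypot(*d).round(4),np.degrees(np.arctan2(d[1],d[0])).round(1))
g([(142,133),(635,130),(615,497),(150,500)],10,(275,145),.028,'f')
g([(397,212),(472,212),(472,492),(392,492)],10,(275,145),.056,'tab')
plan([.525,.398,.1],40)
E
```

```text
f [[0.4878, 0.4052], [0.5368, 0.4452], [0.5679, 0.4078], [0.5202, 0.3688]] [0.5282 0.4068]
   0.0633 39.2
   0.0487 -50.3
   0.0616 -140.7
   0.0488 131.7
tab [[0.5128, 0.4177], [0.5198, 0.4233], [0.5429, 0.3977], [0.5353, 0.3916]] [0.5277 0.4076]
   0.0089 38.9
   0.0345 -48.0
   0.0098 -141.1
   0.0345 130.7
pos [0.471  0.3597 0.2241] zyaw 38.82 xdir [-4.e-04 -4.e-04 -1.e+00] F [-0.8  0.2 -0.2] w 0.094 t 3.75 q [ 0.56  0.18  1.26 -0.    1.69 -0.12]
shift cm [12.41 -0.4   6.62]
rotvec [-0.0205 -0.0005  0.    ]
```

step_arm(motion="100 3.1 0 1.84 0 0 0;100 3.1 0 1.84 0 0 0;100 3.1 0 1.84 -0.01 0 0;100 3.1 0.03 1.84 -0.01 0 0;100 0 0 0 0 0 0;100 0 0 0 0 0 0;100 0 0 0 0 0 0")

```text
time: 4.33
tool_pos: [0.5282, 0.4065, 0.1018]
ee_rot: [-0.257, 1.57, 0.443]
wrist_force: [0.3, 0.4, 0.8]
width: 0.0939
```

```bash
python3 - <<'E'
from h import *
plan([.528,.4065,.051],40)
p=camera_params("wrist"); im=save("wrist","w2")
for c in ([.528,.4065,.056],[.528,.4065,.028]): print(proj("wrist",c,p)); 
im=cv2.imread("pics/w2.png")
cv2.imwrite("pics/w2c.png",cv2.resize(im[130:330,160:360],None,fx=3,fy=3,interpolation=cv2.INTER_CUBIC))
E
```

```text
pos [0.5282 0.4065 0.1018] zyaw 40.06 xdir [ 1.1e-03  5.0e-04 -1.0e+00] F [0.3 0.4 0.8] w 0.0939 t 4.33 q [ 0.57  0.39  1.25 -0.    1.5  -0.13]
shift cm [ 5.08  0.01 -0.02]
rotvec [0.001  0.0011 0.0003]
[256.39163656 213.25468187]
[256.26511844 203.14433557]
```

View pics/w2c.png

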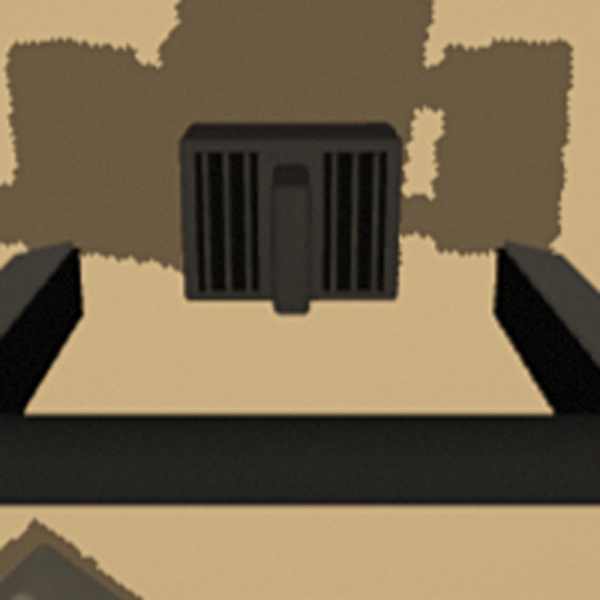

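step_arm(motion="100 2.5 0 0 0 0 0;100 2.0 0 0 0 0 0;100 0.6 0 0 0 0 0;100 0 0 0 0 0 0;0 0 0 0 0 0 0;0 0 0 0 0 0 0;0 0 0 0 0 0 0;0 0 0 0 0 0 0;0 0 0 0 0 0 0;0 0 0 0 0 0 0;0 0 0 0 0 0 0;0 0 0 0 0 0 0;0 0 0 0 0 0 0;0 0 0 0 0 0 0")

```text
time: 5.55
tool_pos: [0.5279, 0.4063, 0.0493]
ee_rot: [-2.938, 1.571, -2.239]
wrist_force: [0.6, 0.0, 0.3]
width: 0.0311
```

step_arm(motion="0 0 0 0 0 0 0;0 0 0 0 0 0 0;0 0 0 0 0 0 0;0 0 0 0 0 0 0;0 0 0 0 0 0 0;0 0 0 0 0 0 0")

```text
time: 6.05
tool_pos: [0.528, 0.4065, 0.0494]
ee_rot: [-0.398, 1.571, 0.302]
wrist_force: [0.7, 0.6, -0.3]
width: 0.0097
```

```bash
python3 - <<'E'
from h import *
plan([.528,.4065,.051],40)
plan([.40,.1,.33],-2.5)
E
```

```text
pos [0.528  0.4065 0.0494] zyaw 40.11 xdir [ 2.e-04  1.e-04 -1.e+00] F [ 0.7  0.6 -0.3] w 0.0097 t 6.05 q [ 0.57  0.43  1.3  -0.    1.41 -0.13]
shift cm [-0.16  0.01  0.  ]
rotvec [0.0019 0.0002 0.0001]
pos [0.528  0.4065 0.0494] zyaw 40.11 xdir [ 2.e-04  1.e-04 -1.e+00] F [ 0.7  0.6 -0.3] w 0.0097 t 6.05 q [ 0.57  0.43  1.3  -0.    1.41 -0.13]
shift cm [-28.06 -15.19 -29.53]
rotvec [7.436e-01 2.000e-04 0.000e+00]
```

step_arm(motion="0 -1 0 0 0 0 0;0 -2.5 0 0 0 0 0;0 -3.6 0 0 0 0 0;0 -3.6 0 0 0 0 0;0 -3.6 0 0 0 0 0;0 -3.6 0 0 0 0 0;0 -3.6 0 0 0 0 0;0 -3.6 0 0 0 0 0;0 0 0 0 0 0 0")

```text
time: 6.8
tool_pos: [0.5294, 0.4074, 0.3116]
ee_rot: [-0.131, 1.554, 0.569]
wrist_force: [-0.1, -0.3, 0.8]
width: 0.0093
```

step_arm(motion="0 0 -2.777 -2.62 0 0 0;0 0 -2.777 -2.62 0 0 0;0 0 -2.777 -2.62 0 0 0;0 0 -2.777 -2.62 0 0 0;0 0 -2.777 -2.62 0 0 0;0 0 -2.777 -2.62 0 0 0;0 0 -2.777 -2.62 0 0 0;0 0 -2.777 -2.62 0 0 0;0 0 -2.777 -2.62 0 0 0;0 0 -2.777 -2.62 0 0 0;0 0 -2.777 -2.62 0 0 0;0 0 -2.777 -2.62 0 0 0;0 0 -2.777 -2.62 0 0 0;0 0 0 0 0.124 0 0;0 0 0 0 0.124 0 0;0 0 0 0 0.124 0 0;0 0 0 0 0.124 0 0;0 0 0 0 0.124 0 0;0 0 0 0 0.124 0 0;0 0 0 0 0 0 0")

```text
time: 8.47
tool_pos: [0.4995, -0.0891, 0.2998]
ee_rot: [2.962, 1.569, 2.915]
wrist_force: [0.7, -0.0, -1.4]
width: 0.0099
```

step_arm(motion="0 0 0 0 0 0 0;0 0 0 0 0 0 0")

```text
time: 8.63
tool_pos: [0.4997, -0.089, 0.3002]
ee_rot: [3.05, 1.57, 3.008]
wrist_force: [0.6, 0.5, -1.8]
width: 0.01
```

```bash
python3 - <<'E'
from h import *
plan([.6137,-.089,.24],-2.5)
p=camera_params("wrist"); im=save("wrist","w3")
for c in ([.6137,-.089,.145],): print(proj("wrist",c,p)); 
E
```

```text
pos [ 0.4997 -0.089   0.3002] zyaw -2.37 xdir [-6.e-04  1.e-04 -1.e+00] F [ 0.6  0.5 -1.8] w 0.01 t 8.63 q [-0.29 -0.01  1.32 -0.    1.83 -0.25]
shift cm [ 6.01  0.48 11.39]
rotvec [ 0.0023 -0.0006 -0.0001]
[355.72775885 178.82149577]
```

View pics/w3.png

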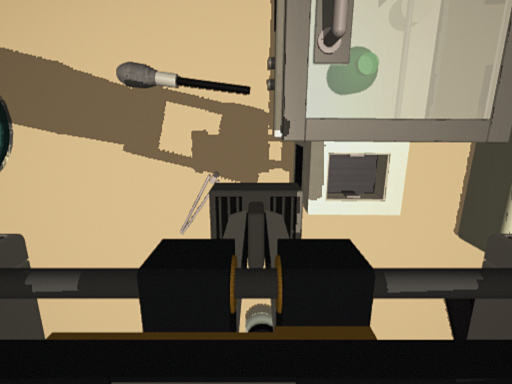

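```bash
python3 - <<'E'
from h import *
im=cv2.imread("pics/w3.png")
cv2.imwrite("pics/w3c.png",cv2.resize(im[130:225,300:415],None,fx=6,fy=6,interpolation=cv2.INTER_CUBIC))
E
```

```text
(no output)
```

View pics/w3c.png

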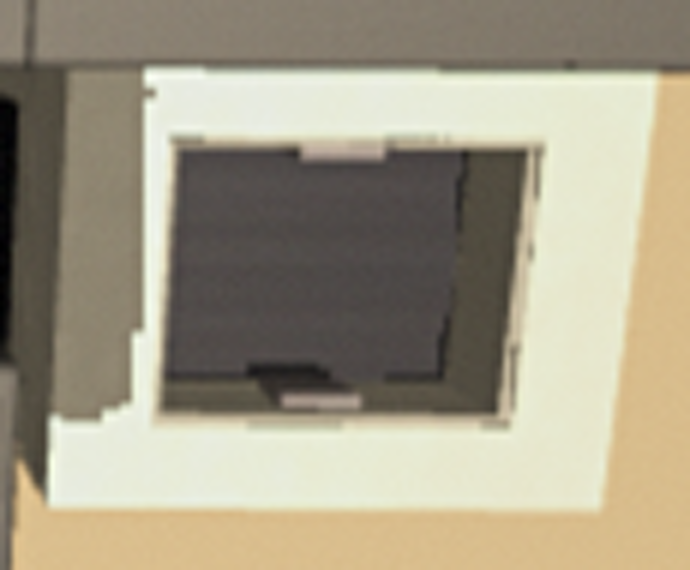

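```bash
python3 - <<'E'
from h import *
p=camera_params("wrist")
def g(pts,s,o,z,l):
    P=np.array([ray("wrist",(u+.5)/s-.5+o[0],(v+.5)/s-.5+o[1],z,p)[:2] for u,v in pts]); print(l,P.round(4).tolist(),P.mean(0).round(4))
    for i in range(len(P)):
        d=P[(i+1)%len(P)]-P[i]; print('  ',np.hypot(*d).round(4),np.degrees(np.arctan2(d[1],d[0])).round(1))
g([(172,138),(543,147),(510,425),(155,420)],6,(300,130),.145,'chamfer outer')
g([(178,148),(530,150),(500,413),(162,412)],6,(300,130),.143,'inner')
g([(657,70),(602,508),(48,506)],6,(300,130),.145,'unit')
E
```

```text
chamfer outer [[0.5815, -0.0575], [0.6516, -0.062], [0.6489, -0.1165], [0.5792, -0.1126]] [ 0.6153 -0.0872]
   0.0702 -3.7
   0.0545 -92.8
   0.0698 176.8
   0.0552 87.7
inner [[0.5832, -0.0597], [0.6501, -0.0628], [0.6477, -0.1146], [0.5811, -0.1116]] [ 0.6155 -0.0872]
   0.067 -2.7
   0.0518 -92.6
   0.0667 177.5
   0.052 87.7
unit [[0.6718, -0.0485], [0.6684, -0.1345], [0.5583, -0.1295]] [ 0.6328 -0.1042]
   0.086 -92.3
   0.1102 177.4
   0.1395 35.5
```

step_arm(motion="0 2.8 0.03 1.17 0 0 0;0 2.8 0.03 1.17 0.002 0 0;0 2.9 0.04 1.17 0.002 0 0;0 0 0 0 0 0 0;0 0 0 0 0 0 0;0 0 0 0 0 0 0")

```text
time: 9.18
tool_pos: [0.5353, -0.0898, 0.2169]
ee_rot: [-0.378, 1.569, -0.425]
wrist_force: [-0.2, 0.2, -0.6]
width: 0.0095
```

```bash
python3 - <<'E'
from h import *
plan([.6153,-.0872,.215],-2.6)
p=camera_params("wrist"); np.save("p4.npy",p,allow_pickle=True);im=save("wrist","w4")
print(proj("wrist",[.6155,-.0872,.145],p))
im=cv2.imread("pics/w4.png")
cv2.imwrite("pics/w4c.png",cv2.resize(im[100:270,220:450],None,fx=3.4,fy=3.4,interpolation=cv2.INTER_CUBIC))
E
```

```text
pos [ 0.5353 -0.0898  0.2169] zyaw -2.71 xdir [ 1.3e-03 -6.0e-04 -1.0e+00] F [-0.2  0.2 -0.6] w 0.0095 t 9.18 q [-0.27  0.07  1.4  -0.    1.67 -0.22]
shift cm [0.2  0.64 7.98]
rotvec [-0.0019  0.0013  0.0005]
[350.16351604 195.65511016]
```

View pics/w4c.png

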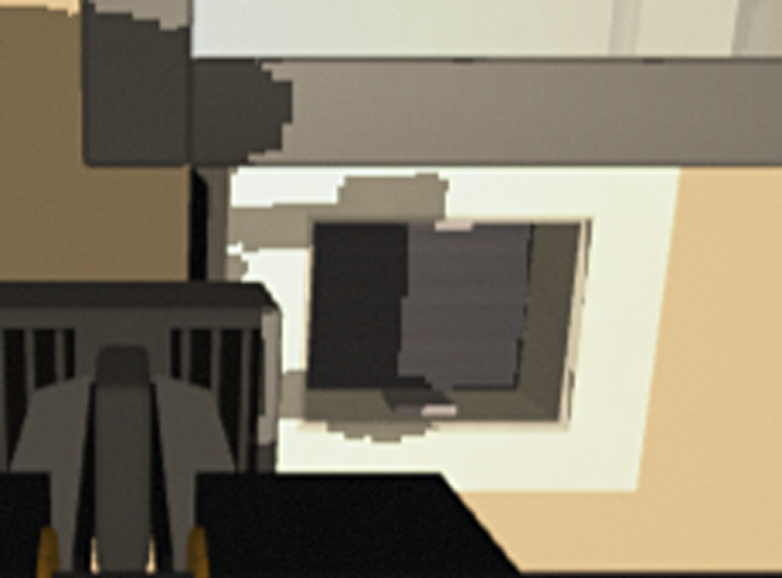

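```bash
python3 - <<'E'
from h import *
p=np.load("p4.npy",allow_pickle=True).item()
def g(pts,s,o,z,l):
    P=np.array([ray("wrist",(u+.5)/s-.5+o[0],(v+.5)/s-.5+o[1],z,p)[:2] for u,v in pts]); print(l,P.round(4).tolist(),P.mean(0).round(4))
    for i in range(len(P)):
        d=P[(i+1)%len(P)]-P[i]; print('  ',np.hypot(*d).round(4),np.degrees(np.arctan2(d[1],d[0])).round(1))
g([(307,217),(593,217),(568,430),(300,427)],3.4,(220,100),.145,'chamfer outer')
g([(313,222),(582,222),(560,423),(305,421)],3.4,(220,100),.143,'inner')
g([(680,167),(636,491)],3.4,(220,100),.145,'unit')
# filter top corner in hand: top face at TCPz-.0214
o=robot.get_obs(); print(ray("wrist",220+278/3.4,100+308/3.4,o['tool_pos'][2]-.0214,p), o['tool_pos'])
E
```

```text
chamfer outer [[0.5808, -0.0575], [0.6515, -0.0608], [0.6489, -0.1168], [0.5789, -0.1127]] [ 0.615 -0.087]
   0.0709 -2.7
   0.056 -92.7
   0.0701 176.6
   0.0552 88.0
inner [[0.5826, -0.0592], [0.6499, -0.0623], [0.6476, -0.1155], [0.5806, -0.1118]] [ 0.6152 -0.0872]
   0.0673 -2.7
   0.0533 -92.4
   0.0672 176.8
   0.0527 87.7
unit [[0.672, -0.0495], [0.668, -0.1349]] [ 0.67   -0.0922]
   0.0855 -92.6
   0.0855 87.4
[ 0.5653911  -0.06772049  0.19654909] [ 0.53568496 -0.08995029  0.21794909]
```

```bash
python3 - <<'E'
from h import *
im=save("scene","s4")
o=robot.get_obs(); T=o['tool_pos']; print(T)
for z in (-.0494,-.0214,.0066): print(proj("scene",T+[0,0,z]))
u,v=proj("scene",T).astype(int); print(u,v)
im=cv2.imread("pics/s4.png")
cv2.imwrite("pics/s4c.png",cv2.resize(im[v-60:v+70,u-60:u+90],None,fx=4.5,fy=4.5,interpolation=cv2.INTER_CUBIC))
im=cv2.imread("pics/w4.png")
cv2.imwrite("pics/w4d.png",cv2.resize(im[160:270,190:330],None,fx=5,fy=5,interpolation=cv2.INTER_CUBIC))
E
```

```text
[ 0.53582712 -0.09001667  0.21832462]
[225.33779306 219.52725412]
[224.81456769 212.75855314]
[224.26593276 205.66114169]
224 207
```

View pics/s4c.png

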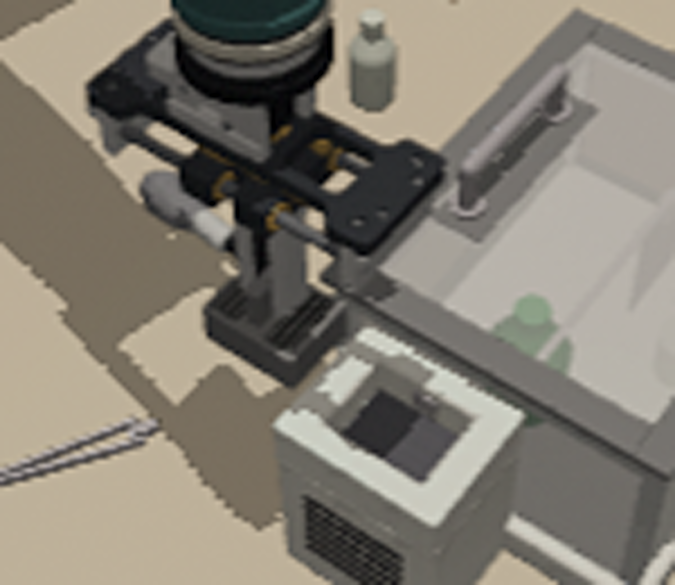

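View pics/w4d.png

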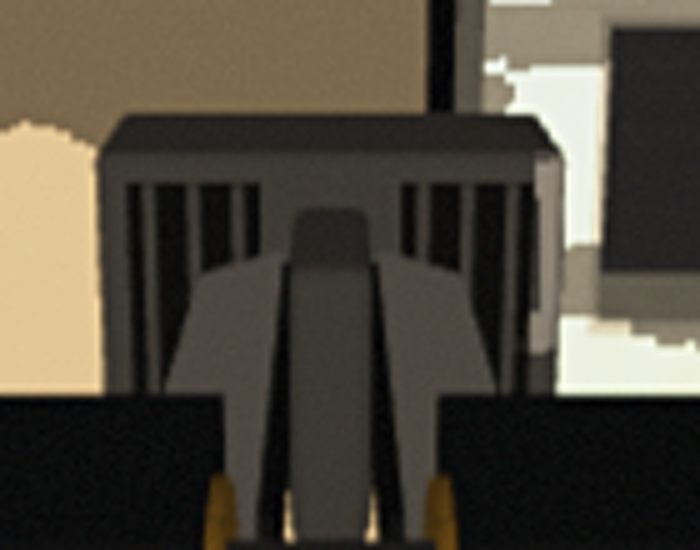

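```bash
python3 - <<'E'
from h import *
p=np.load("p4.npy",allow_pickle=True).item()
T0=np.array([ 0.5353,-0.0898,0.2169]);T=np.array([.5357,-.08995,.2179])
a=np.radians(-2.7);c,s=np.cos(a),np.sin(a)
for z in (-.0214,-.0494):
  for sx,sy in ((-1,1),(1,1),(1,-1),(-1,-1)):
    d=np.array([c*.032*sx-s*.025*sy,s*.032*sx+c*.025*sy,z])
    print(z,sx,sy,'wcrop',((proj("wrist",T0+d,p)-[190,160]+.5)*5-.5).round(0),'scrop',((proj("scene",T+d)-[164,147]+.5)*4.5-.5).round(0))
E
```

```text
-0.0214 -1 1 wcrop [106. 142.] scrop [259. 244.]
-0.0214 1 1 wcrop [582. 142.] scrop [349. 296.]
-0.0214 1 -1 wcrop [567. 483.] scrop [293. 355.]
-0.0214 -1 -1 wcrop [119. 483.] scrop [202. 300.]
-0.0494 -1 1 wcrop [135. 100.] scrop [261. 275.]
-0.0494 1 1 wcrop [550. 101.] scrop [349. 326.]
-0.0494 1 -1 wcrop [538. 402.] scrop [295. 385.]
-0.0494 -1 -1 wcrop [144. 402.] scrop [206. 330.]
```

step_arm(motion="0 0 0 0 0 0 0;0 0 0 0 0 0 0;0 0 0 0 0 0 0")

```text
time: 9.53
tool_pos: [0.5353, -0.0898, 0.2168]
ee_rot: [-0.267, 1.569, -0.315]
wrist_force: [0.6, -0.3, -1.0]
width: 0.0097
```

```bash
python3 - <<'E'
from h import *
def pr():
    o=robot.get_obs();p=camera_params("wrist")
    T=o['tool_pos'];M=toolR(o).as_matrix(); C=-p['R'].T@p['t']
    print(T.round(4),'cam in tool',(M.T@(C-T)).round(4),'axis',(M.T@p['R'][2]).round(3), 'q', o['qvel'].round(3))
    return o,p
for i in range(4):
    o,p=pr(); im=save("wrist",f"w5_{i}")
np.save("p5.npy",(o,p),allow_pickle=True)
im=cv2.imread("pics/w5_3.png")
cv2.imwrite("pics/w5d.png",cv2.resize(im[150:260,200:360],None,fx=5,fy=5,interpolation=cv2.INTER_CUBIC))
E
```

```text
[ 0.5353 -0.0898  0.2168] cam in tool [-0.1608  0.0677 -0.0021] axis [ 0.973 -0.232  0.001] q [ 0.001  0.006  0.011  0.001 -0.002  0.002]
[ 0.5352 -0.0898  0.2164] cam in tool [-0.1608  0.0677 -0.0021] axis [ 0.973 -0.232  0.001] q [ 0.002  0.006  0.005 -0.001 -0.002  0.   ]
[ 0.5352 -0.0898  0.2161] cam in tool [-0.1608  0.0677 -0.0021] axis [ 0.973 -0.232  0.001] q [ 0.001  0.004  0.004  0.001 -0.001 -0.   ]
[ 0.5351 -0.0897  0.2158] cam in tool [-0.1608  0.0677 -0.0021] axis [ 0.973 -0.232  0.001] q [-0.001  0.004  0.004  0.002 -0.002  0.002]
```

View pics/w5d.png

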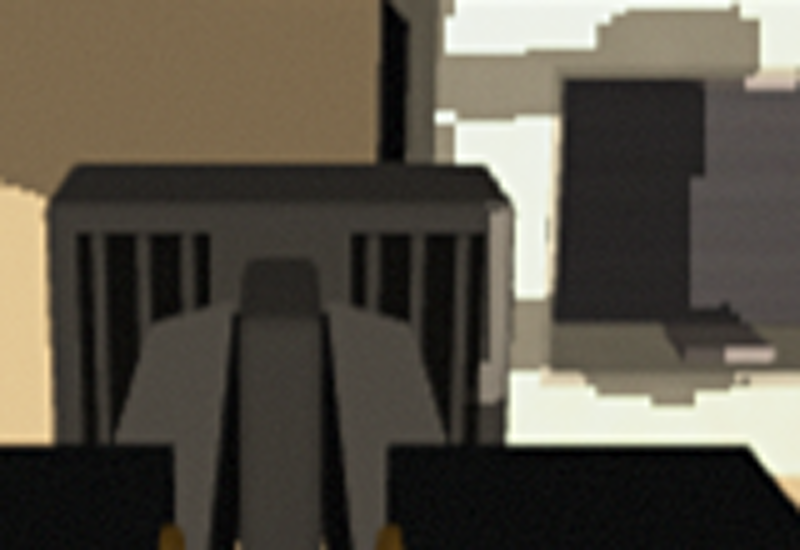

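```bash
python3 - <<'E'
from h import *
R=np.array([[ 0.28765379, -0.95773311, -0.00160663],
       [-0.93179893, -0.28025146,  0.23067268],
       [-0.22137312, -0.06485682, -0.97303008]]);t=np.array([-0.54768679, -0.02603184,  0.38962994])
M=Ro.from_euler('xyz',[3.04259065, 1.5690146 , 1.76262127]).as_matrix(); T=np.array([ 0.15761978, -0.52651623,  0.22353179])
print((M.T@(-R.T@t-T)).round(4),(M.T@R.T).round(4))
o,p=np.load("p5.npy",allow_pickle=True); R=p['R']; M=toolR(o).as_matrix(); print((M.T@R.T).round(4))
# where do filter corners project, given TCP pose
def w(v): return ((proj("wrist",o['tool_pos']+M@np.array(v),p)-[200,150]+.5)*5-.5).round(0)
for x in (.0214,.0494):
  for sz in (-1,1): print(x,sz,w([x,.025,sz*.032]))
print(w([-.0066,.018,-.005]),w([-.0066,.018,.005]))
E
```

```text
[-0.1607  0.0651 -0.0016] [[-2.000e-04 -2.308e-01  9.730e-01]
 [ 9.000e-04 -9.730e-01 -2.308e-01]
 [ 1.000e+00  9.000e-04  4.000e-04]]
[[-6.000e-04 -2.316e-01  9.728e-01]
 [ 1.000e-03 -9.728e-01 -2.316e-01]
 [ 1.000e+00  8.000e-04  8.000e-04]]
0.0214 -1 [ 57. 192.]
0.0214 1 [533. 192.]
0.0494 -1 [ 85. 151.]
0.0494 1 [500. 151.]
[254. 306.] [340. 306.]
```

```bash
python3 - <<'E'
from h import *
plan([.617,-.0858,.205],-2.65)
E
```

```text
pos [ 0.5351 -0.0897  0.2156] zyaw -2.75 xdir [ 2.e-04 -2.e-04 -1.e+00] F [-0.3 -0.4 -1.4] w 0.0099 t 9.73 q [-0.27  0.07  1.4  -0.    1.66 -0.22]
shift cm [1.07 0.79 8.16]
rotvec [-0.0018  0.0002  0.0002]
```

step_arm(motion="0 0 0.2 2.0 0 0 0;0 0.3 0.2 2.0 0 0 0;0 0.3 0.2 2.1 -0.001 0 0;0 0.4 0.2 2.1 -0.001 0 0;0 0 0 0 0 0 0;0 0 0 0 0 0 0;0 0 0 0 0 0 0;0 0 0 0 0 0 0")

```text
time: 10.4
tool_pos: [0.6169, -0.0857, 0.206]
ee_rot: [-0.716, 1.57, -0.762]
wrist_force: [-0.1, -0.1, -1.8]
width: 0.0096
```

```bash
python3 - <<'E'
from h import *
plan([.617,-.0858,.205],-2.65)
p=camera_params("wrist");o=robot.get_obs(); np.save("p6.npy",(o,p),allow_pickle=True)
save("wrist","w6");save("scene","s6");save("top","t6")
im=cv2.imread("pics/w6.png")
cv2.imwrite("pics/w6c.png",cv2.resize(im[120:260,170:350],None,fx=4.3,fy=4.3,interpolation=cv2.INTER_CUBIC))
im=cv2.imread("pics/s6.png")
cv2.imwrite("pics/s6c.png",cv2.resize(im[180:300,200:320],None,fx=5,fy=5,interpolation=cv2.INTER_CUBIC))
E
```

```text
pos [ 0.6169 -0.0857  0.206 ] zyaw -2.65 xdir [ 3.e-04 -2.e-04 -1.e+00] F [-0.1 -0.1 -1.8] w 0.0096 t 10.4 q [-0.23  0.25  1.22 -0.    1.67 -0.18]
shift cm [ 0.1  -0.01  0.01]
rotvec [0.0001 0.0003 0.0002]
```

View pics/w6c.png

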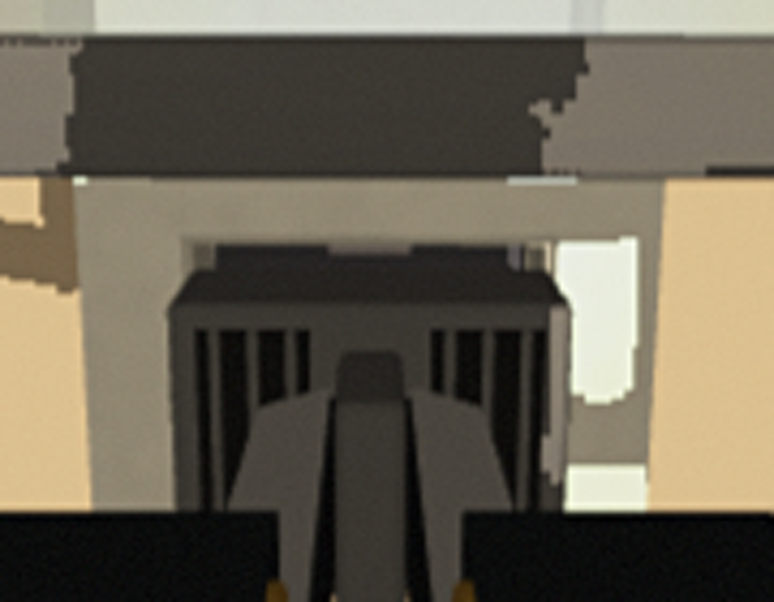

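View pics/s6c.png

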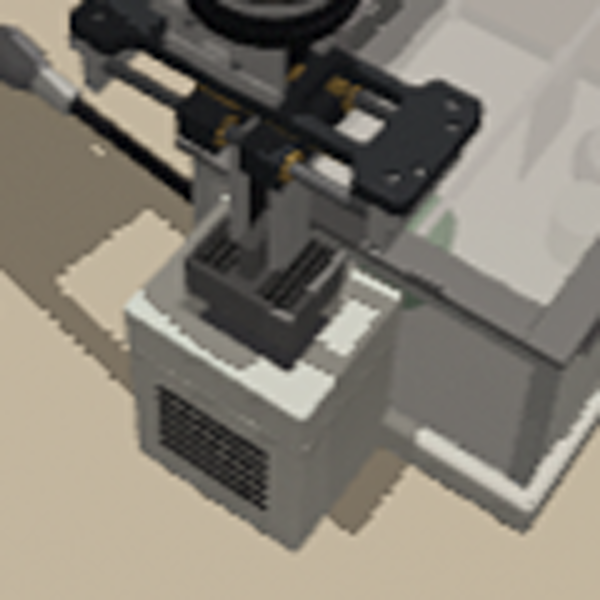

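```bash
python3 - <<'E'
from h import *
o,p=np.load("p6.npy",allow_pickle=True)
T=o['tool_pos'];M=toolR(o).as_matrix()
def r(u,v,z): return (M.T@(ray("wrist",(u+.5)/4.3-.5+170,(v+.5)/4.3-.5+120,z,p)-T)*1000).round(1)
print('recess edges',r(183,238,.145),r(552,240,.145),'unit',r(80,178,.145))
print('filter bottom',r(190,270,T[2]-.0494),r(548,270,T[2]-.0494))
print('filter top',r(170,303,T[2]-.0214),r(567,303,T[2]-.0214))
print('tab top',r(335,400,T[2]+.0066),r(403,400,T[2]+.0066))
E
```

```text
recess edges [ 61.   26.6 -37.1] [61.  26.2 32.4] unit [ 61.   37.9 -55.9]
filter bottom [ 49.4  22.9 -34.2] [49.4 22.9 30. ]
filter top [ 21.4  23.6 -33.3] [21.4 23.6 28.9]
tab top [-6.6 16.9 -6.7] [-6.6 16.9  2.5]
```

step_arm(motion="0 0.5 0.03 0 0 0 0;0 0.5 0 0 0 0 0;0 0.4 0 0 0 0 0;0 0.3 0 0 0 0 0;0 0.2 0 0 0 0 0;0 0 0 0 0 0 0;0 0 0 0 0 0 0")

```text
time: 11.13
tool_pos: [0.6174, -0.0854, 0.1863]
ee_rot: [-2.889, 1.57, -2.935]
wrist_force: [0.2, -0.7, -1.5]
width: 0.0099
```

step_arm(motion="0 0.2 0 0 0 0 0;0 0.2 0 0 0 0 0;0 0.2 0 0 0 0 0;0 0.2 0 0 0 0 0;0 0.2 0 0 0 0 0;0 0 0 0 0 0 0;0 0 0 0 0 0 0")

```text
time: 11.72
tool_pos: [0.6176, -0.0854, 0.1759]
ee_rot: [-1.451, 1.571, -1.497]
wrist_force: [1.9, -0.7, -0.9]
width: 0.0096
```

```bash
python3 - <<'E'
from h import *
p=camera_params("wrist");o=robot.get_obs(); np.save("p7.npy",(o,p),allow_pickle=True)
save("wrist","w7");save("scene","s7");print(o['wrist_force'],o['tool_pos'])
im=cv2.imread("pics/w7.png")
cv2.imwrite("pics/w7c.png",cv2.resize(im[120:260,170:350],None,fx=4.3,fy=4.3,interpolation=cv2.INTER_CUBIC))
im=cv2.imread("pics/s7.png")
cv2.imwrite("pics/s7c.png",cv2.resize(im[180:300,200:320],None,fx=5,fy=5,interpolation=cv2.INTER_CUBIC))
E
```

```text
[ 1.87135968 -0.72546192 -0.86646338] [ 0.61755864 -0.08542321  0.17588132]
```

View pics/w7c.png

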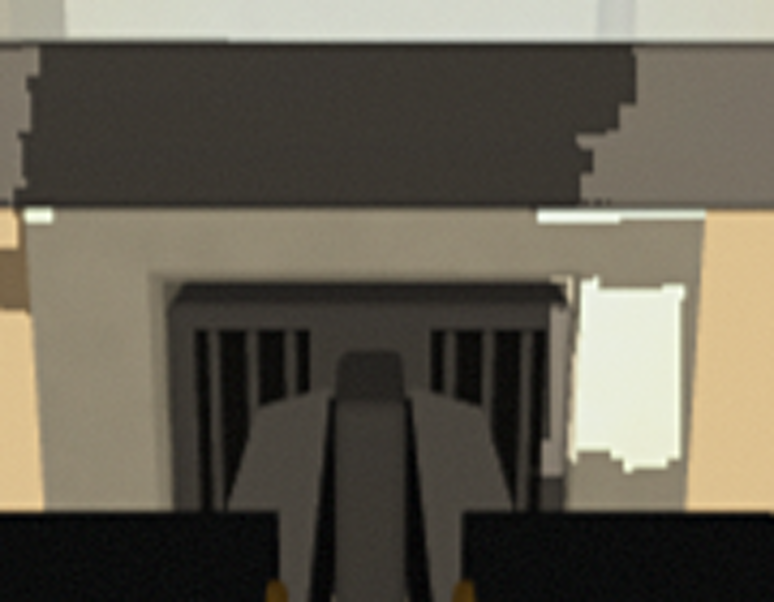

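View pics/s7c.png

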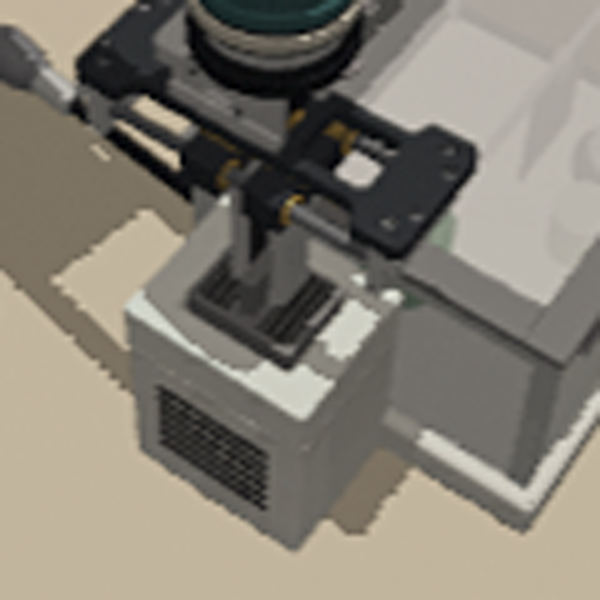

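step_arm(motion="0 0.2 0 0 0 0 0;0 0.2 0 0 0 0 0;0 0.2 0 0 0 0 0;0 0.2 0 0 0 0 0;0 0 0 0 0 0 0;0 0 0 0 0 0 0")

```text
time: 12.32
tool_pos: [0.6172, -0.0853, 0.1678]
ee_rot: [3.11, 1.57, 3.064]
wrist_force: [0.8, -0.7, -1.6]
width: 0.0096
```

step_arm(motion="0 0.1 0 0 0 0 0;0 0.1 0 0 0 0 0;0 0.1 0 0 0 0 0;0 0 0 0 0 0 0;0 0 0 0 0 0 0")

```text
time: 12.73
tool_pos: [0.6173, -0.0854, 0.1664]
ee_rot: [-0.607, 1.57, -0.653]
wrist_force: [-2.1, -1.3, 4.5]
width: 0.0101
```

step_arm(motion="0 0.1 0 0 0 0 0;0 0.1 0 0 0 0 0;0 0.1 0 0 0 0 0;0 0.1 0 0 0 0 0;0 0 0 0 0 0 0;0 0 0 0 0 0 0")

```text
time: 13.23
tool_pos: [0.6173, -0.0854, 0.1663]
ee_rot: [-0.298, 1.568, -0.344]
wrist_force: [-6.0, -0.2, 16.2]
width: 0.0095
```

```bash
python3 - <<'E'
from h import *
plan([.617,-.0858,.1664],-2.65)
save("wrist","w8");save("scene","s8")
im=cv2.imread("pics/w8.png")
cv2.imwrite("pics/w8c.png",cv2.resize(im[120:260,170:350],None,fx=4.3,fy=4.3,interpolation=cv2.INTER_CUBIC))
im=cv2.imread("pics/s8.png")
cv2.imwrite("pics/s8c.png",cv2.resize(im[180:300,200:320],None,fx=5,fy=5,interpolation=cv2.INTER_CUBIC))
E
```

```text
pos [ 0.6173 -0.0854  0.1663] zyaw -2.63 xdir [ 0.0029 -0.001  -1.    ] F [-6.  -0.2 16.2] w 0.0095 t 13.23 q [-0.23  0.26  1.28 -0.    1.59 -0.18]
shift cm [-0.01 -0.04 -0.03]
rotvec [0.0003 0.0029 0.0009]
```

View pics/w8c.png

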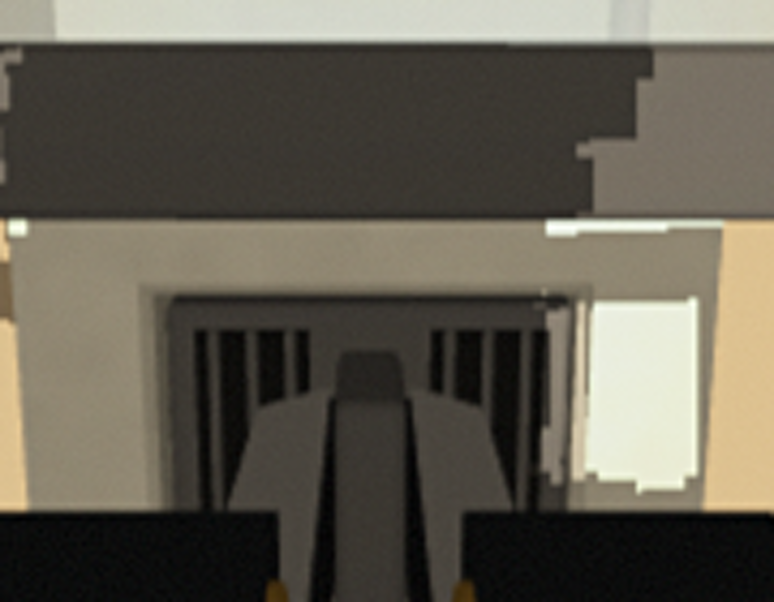

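View pics/s8c.png

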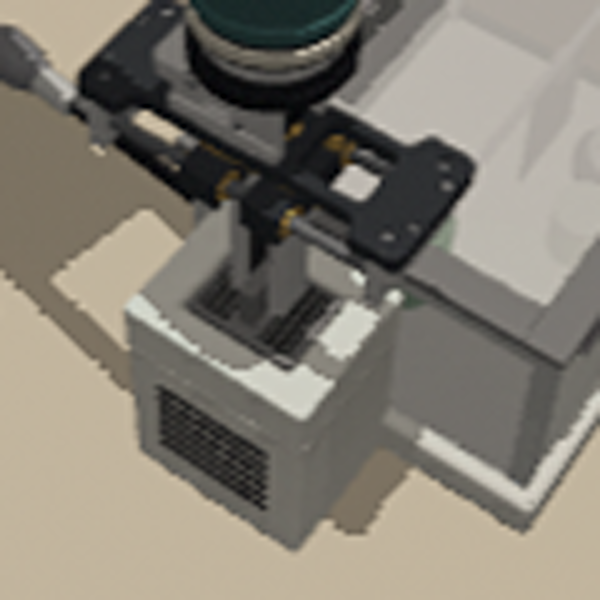

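step_arm(motion="0 -0.3 0 0 0 0 0;30 -0.1 0 0 0 0 0;30 0 0 0 0 0 0;30 0 0 0 0 0 0;30 0 0 0 0 0 0;30 0 0 0 0 0 0;30 0 0 0 0 0 0")

```text
time: 13.92
tool_pos: [0.6174, -0.0852, 0.1648]
ee_rot: [2.851, 1.57, 2.805]
wrist_force: [0.8, -0.6, -0.2]
width: 0.0283
```

step_arm(motion="30 -1 0 0 0 0 0;40 -3 0 0 0 0 0;50 -4 0 0 0 0 0;50 -4 0 0 0 0 0;50 0 0 0 0 0 0;50 0 3.7 -0.9 0 0 0;50 0 3.7 -0.9 0 0 0;50 0 3.7 -0.9 0 0 0;50 0 3.7 -0.9 0 0 0;50 0 0 0 0 0 0;50 0 0 0 0 0 0;50 0 0 0 0 0 0")

```text
time: 14.92
tool_pos: [0.5884, 0.064, 0.286]
ee_rot: [-0.569, 1.57, -0.614]
wrist_force: [0.1, -0.0, 0.4]
width: 0.0466
```

```bash
python3 - <<'E'
from h import *
plan([.574,.099,.24],-2.65)
p=camera_params("wrist");o=robot.get_obs(); np.save("p9.npy",(o,p),allow_pickle=True)
save("wrist","w9");save("top","t9");save("scene","s9")
print(proj("wrist",[.574,.099,.202],p))
im=cv2.imread("pics/s9.png")
cv2.imwrite("pics/s9c.png",cv2.resize(im[180:300,200:320],None,fx=5,fy=5,interpolation=cv2.INTER_CUBIC))
E
```

```text
pos [0.5884 0.064  0.286 ] zyaw -2.61 xdir [ 1.e-03 -7.e-04 -1.e+00] F [ 0.1 -0.   0.4] w 0.0466 t 14.92 q [ 0.01  0.18  1.15 -0.    1.81  0.06]
shift cm [ 4.6   3.43 -1.6 ]
rotvec [0.0007 0.001  0.0007]
[239.59968989 161.56789743]
```

View pics/w9.png

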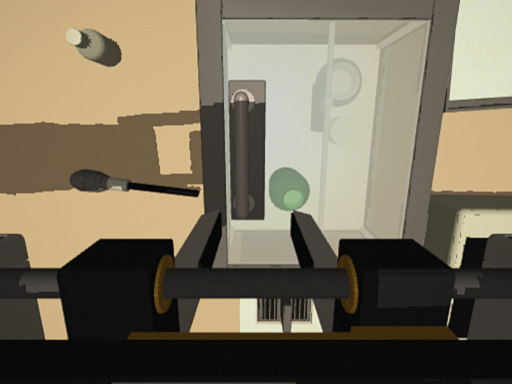

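View pics/s9c.png

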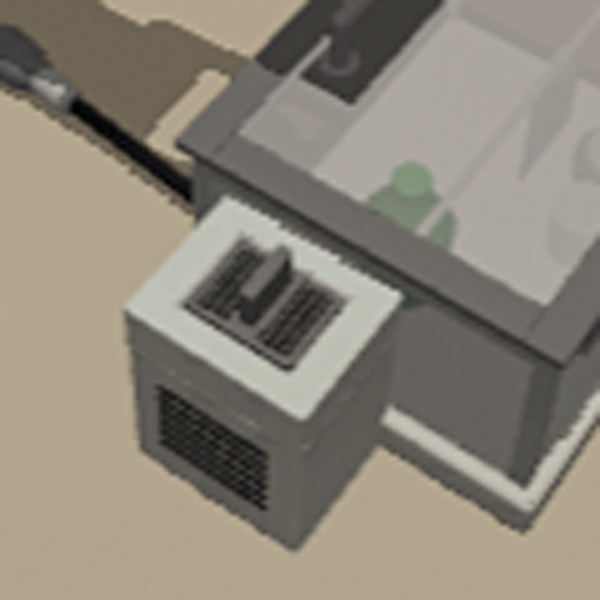

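```bash
python3 - <<'E'
from h import *
o,p=np.load("p9.npy",allow_pickle=True)
T=o['tool_pos'];M=toolR(o).as_matrix()
im=cv2.imread("pics/w9.png")
cv2.imwrite("pics/w9c.png",cv2.resize(im[75:225,215:275],None,fx=4,fy=4,interpolation=cv2.INTER_CUBIC))
for v in (110,150,200): print(v,im[v,222:262].mean(1).astype(int))
def r(u,v,z): return (M.T@(ray("wrist",u,v,z,p)-T)*1000).round(1)
print(r(240.5,97,.202),r(240.5,217,.202),r(240.5,157,.202))
E
```

```text
110 [ 48  46 128 164 170 169 145  70  50  57  55  57  57  64  70  72  76  79
  90  88  78  73  71  70  62  56  74  88  82  66  58  58  57  59  56  57
  57  56  59  57]
150 [ 54  45  54 164 175 171 169 125  62  50  53  55  53  62  66  72  73  79
  79  85  80  75  74  70  66  59  50  54  56  55  57  55  55  55  56  57
  55  54  57  57]
200 [ 51  53  47  49 127 162 167 167 119  58  47  66  74  66  63  68  72  77
  78  81  78  76  74  72  66  60  57  75  79  79  78  75  55  52  52  53
  53  54  53  52]
[ 83.9  88.7 -14.6] [ 84.  -17.3 -15.9] [ 84.   38.4 -15.2]
```

View pics/w9c.png

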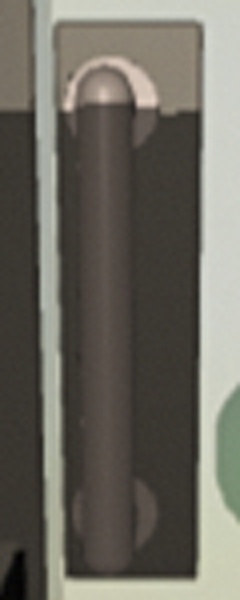

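step_arm(motion="50 0 1.8 -0.65 0 0 0;50 1.5 1.9 -0.65 0 0 0;50 2.5 0 0 0 0 0;50 0.8 0 0 0 0 0;50 0 0 0 0 0 0;50 0 0 0 0 0 0;50 0 0 0 0 0 0")

```text
time: 15.65
tool_pos: [0.5777, 0.1008, 0.2387]
ee_rot: [-0.005, 1.569, -0.053]
wrist_force: [0.4, 0.5, 0.0]
width: 0.0468
```

```bash
python3 - <<'E'
from h import *
plan([.577,.1016,.202],-2.65)
p=camera_params("wrist");o=robot.get_obs()
im=save("wrist","w10")
T=o['tool_pos'];M=toolR(o).as_matrix()
for v in (120,170): print(v,im[v,225:285].mean(1).astype(int))
for v in(120,170,200): print((M.T@(ray("wrist",255,v,.202,p)-T)*1000).round(1))
E
```

```text
pos [0.5777 0.1008 0.2387] zyaw -2.72 xdir [ 1.7e-03 -1.0e-04 -1.0e+00] F [0.4 0.5 0. ] w 0.0468 t 15.65 q [ 0.08  0.17  1.26 -0.    1.72  0.12]
shift cm [ 3.67  0.07 -0.08]
rotvec [-0.0012  0.0017  0.    ]
120 [ 57  57  57  57  57  57  49  50 150 172 171 203 213 195 106  53  49  51
  52  50  52  49  51  51  51  51  48  52  51  51  51  51  52  51  50  51
  52  50  49  50  52  52  52  50  49  51  50  52  50  52  52  52  49  51
  99 105  99 171 204 207]
170 [ 54  56  55  56  54  55  57  44  51 165 172 177 204 213 128  57  51  57
  56  54  57  55  56  64  68  70  74  75  79  82  84  83  76  77  73  71
  66  62  57  54  56  57  55  55  56  55  57  55  58  56  57  56  57  54
  50  49 149 203 207 204]
[36.7 69.6 -2.4]
[36.7 34.7 -2.4]
[36.7 12.4 -2.4]
```

View pics/w10.png

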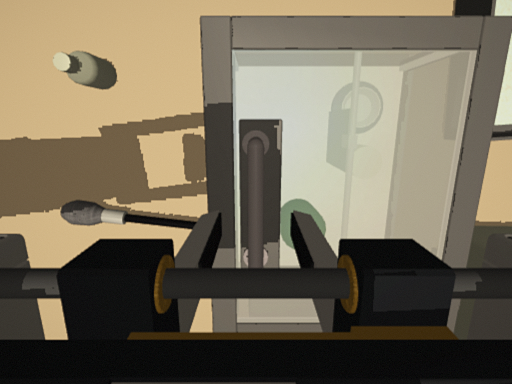

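step_arm(motion="50 1.0 0.4 0 0 0 0;50 1.5 0 0 0 0 0;50 1.0 0 0 0 0 0;50 0.2 0 0 0 0 0;50 0 0 0 0 0 0;50 0 0 0 0 0 0;50 0 0 0 0 0 0;0 0 0 0 0 0 0;0 0 0 0 0 0 0;0 0 0 0 0 0 0;0 0 0 0 0 0 0;0 0 0 0 0 0 0;0 0 0 0 0 0 0;0 0 0 0 0 0 0;0 0 0 0 0 0 0;0 0 0 0 0 0 0")

```text
time: 17.03
tool_pos: [0.5777, 0.1057, 0.2005]
ee_rot: [0.009, 1.569, -0.037]
wrist_force: [2.1, 0.1, -1.1]
width: 0.011
```

```bash
python3 - <<'E'
from h import *
plan([.577,.1016,.202],-2.65)
save("scene","s11"); save("wrist","w11")
E
```

```text
pos [0.5777 0.1057 0.2005] zyaw -2.64 xdir [ 1.4e-03 -1.0e-04 -1.0e+00] F [ 2.1  0.1 -1.1] w 0.011 t 17.03 q [ 0.08  0.17  1.32 -0.    1.65  0.13]
shift cm [-0.15 -0.41 -0.05]
rotvec [ 0.0001  0.0014 -0.    ]
```

View pics/w11.png

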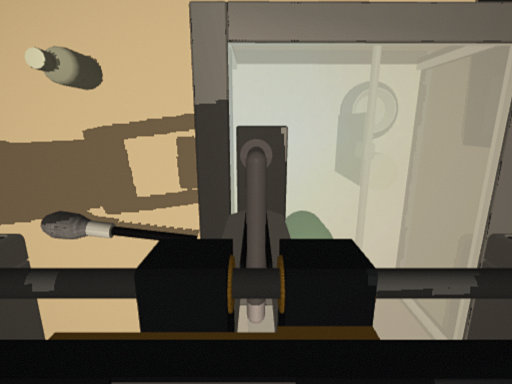

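step_arm(motion="0 0 0 0 0 0 0;0 0 0 0 0 0 0;0 -0.1 0 0.02 0 0.0053 0;0 -0.1 0 0.02 0 0.0053 0;0 -0.1 0 0.02 0 0.0053 0;0 -0.1 0 0.02 0 0.0053 0;0 0 0 0 0 0 0")

```text
time: 17.72
tool_pos: [0.5777, 0.1057, 0.201]
ee_rot: [-3.126, 1.545, 3.111]
wrist_force: [5.7, 0.8, -9.8]
width: 0.011
```

step_arm(motion="0 -0.1 0 0.02 0 0.0053 0;0 -0.1 0 0.02 0 0.0053 0;0 -0.1 0 0.02 0 0.0053 0;0 -0.1 0 0.02 0 0.0053 0;0 0 0 0 0 0 0;0 0 0 0 0 0 0")

```text
time: 18.22
tool_pos: [0.5785, 0.1057, 0.2047]
ee_rot: [-3.131, 1.524, 3.106]
wrist_force: [5.4, -0.6, -8.8]
width: 0.011
```

step_arm(motion="0 -0.1 0 0.02 0 0.0053 0;0 -0.1 0 0.02 0 0.0053 0;0 -0.1 0 0.02 0 0.0053 0;0 -0.1 0 0.02 0 0.0053 0;0 -0.1 0 0.02 0 0.0053 0;0 -0.1 0 0.02 0 0.0053 0;0 -0.1 0 0.02 0 0.0053 0;0 0 0 0 0 0 0;0 0 0 0 0 0 0;0 0 0 0 0 0 0")

```text
time: 19.05
tool_pos: [0.5809, 0.1055, 0.2147]
ee_rot: [-3.14, 1.491, 3.097]
wrist_force: [5.4, 0.1, -5.4]
width: 0.0114
```

step_arm(motion="0 -0.1 0 0.03 0 0.0053 0;0 -0.1 0 0.03 0 0.0053 0;0 -0.1 0 0.03 0 0.0053 0;0 -0.1 0 0.03 0 0.0053 0;0 -0.1 0 0.03 0 0.0053 0;0 -0.1 0 0.02 0 0.0053 0;0 0 0 0 0 0 0;0 0 0 0 0 0 0;0 0 0 0 0 0 0;0 0 0 0 0 0 0;0 0 0 0 0 0 0;0 0 0 0 0 0 0")

```text
time: 20.05
tool_pos: [0.5828, 0.1055, 0.2211]
ee_rot: [-3.14, 1.459, 3.097]
wrist_force: [3.8, 0.3, -4.1]
width: 0.0109
```

```bash
python3 - <<'E'
from h import *
plan([.577,.1016,.221],-2.65)
save("scene","s12"); save("wrist","w12")
im=cv2.imread("pics/s12.png")
cv2.imwrite("pics/s12c.png",cv2.resize(im[130:300,190:380],None,fx=3.5,fy=3.5,interpolation=cv2.INTER_CUBIC))
E
```

```text
pos [0.5828 0.1055 0.2211] zyaw -2.64 xdir [-0.1112  0.005  -0.9938] F [ 3.8  0.3 -4.1] w 0.0109 t 20.05 q [0.08 0.26 1.18 0.01 1.81 0.12]
shift cm [ 0.08 -0.41 -0.56]
rotvec [ 0.0002 -0.1115  0.0002]
```

View pics/s12c.png

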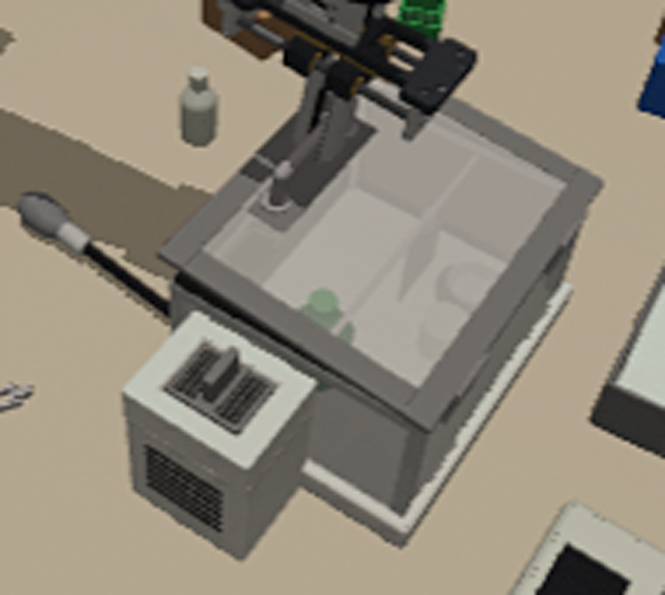

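View pics/w12.png

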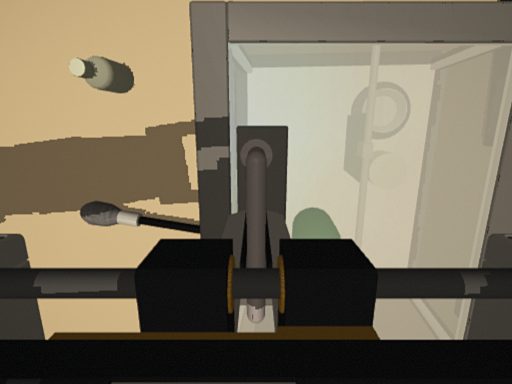

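step_arm(motion="0 0 0 0 0 0 0;0 0 0 0 0 0 0;0 0 0 0 0 0 0;0 0 0 0 0 0 0;0 0 0 0 0 0 0;0 0 0 0 0 0 0")

```text
time: 20.65
tool_pos: [0.5828, 0.1054, 0.2212]
ee_rot: [-3.14, 1.459, 3.097]
wrist_force: [2.9, -0.0, -4.1]
width: 0.0112
```

```bash
python3 - <<'E'
from h import *
a=cv2.imread("pics/top0.png").astype(int); b=save("top","t12")[:,:,::-1].astype(int)
cv2.imwrite("pics/t12.png",b.astype(np.uint8))
o=robot.get_obs(); print(o['tool_pos'],o['wrist_force'],o['width'],o['time'],o['qvel'].round(3))
E
```

```text
[0.58282999 0.10543667 0.22115004] [ 2.44453222 -0.01459589 -3.62261902] 0.010845088640788515 20.7 [ 0.001 -0.    -0.    -0.002  0.     0.001]
```

View pics/t12.png

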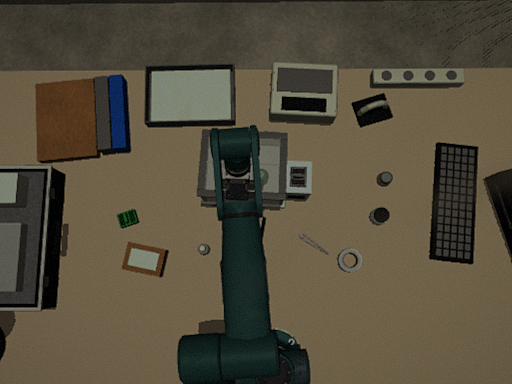

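Top view: the bystanders stand where they were (bottle at (204,249), tape at (350,260), tweezers at (314,243)). The filter shows in the unit at (298,174) and the arm is steady.

```bash
python3 -c "
from bench import robot
print(robot.close_job())"
```

```text
the job is handed in; nothing more can be done
None
```

The filter cartridge is pressed fully home, and the lid is held ajar at about 25 mm. I handed the job in at 20.7 s, still gripping the handle.

- **Filter:** I picked it up by its tab and pressed it into the recess with the lid shut. It bottomed at about 16 N with the grasp point at 166 mm, just where it should be when fully home. I did not feel a clear peak from the clips on the way down. The view after letting go, and again after opening the lid, showed the cartridge flush and staying down.
- **Lid:** I gripped the handle bar and pulled it up slowly along the hinge arc. The gasket let go within about 4 mm, with no jump in the readings taken between moves. The handle ended about 20.6 mm up, which is about 0.11 rad. The arm was steady with about 4 N on the wrist.
- **Other things:** In the last top view the bystanders that could be seen stand where they were; the brush was mostly hidden by the arm there, but it looked in place in the scene view. The green look-alike was not touched.
- **Disagreement:** The top camera put the recess about 3 mm away from where the wrist camera did, which itself read about 2 mm off. I lined up by comparing the held filter and the recess in the same wrist picture, and it went in without any noticeable resistance.

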